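Close the mould and lift it out of its stand

ROBOT

A 6-joint arm with a two-finger parallel gripper is mounted at the origin on a cart in front of the work surface, level with it; the furniture and walls round the work are solid. World frame = base frame: x ahead of the robot, y to its left, z up, the work surface at z = 0. Lengths are in mm, angles in degrees, forces in N, time in s.
With the tool pointing down it reaches from about 350 to 850 mm from the base axis. Payload 8.1 kg.
Tool frame: the origin (TCP) lies at the very end of the fingers, on their centre line; the grasp point (between the pads) lies r.tcp_to_grasp behind it (r.tcp_to_grasp is the distance from the TCP to the grasp point, in mm); z points along the fingers, y is the line along which they close (so a half turn about z gives the same grasp; the last joint's range is limited). The gripper opens to 85 mm and grips with 20 to 120 N. Pads are 22 mm wide; open, the fingers measure 114 mm over their backs; the gripper's body (76 mm by 85 mm) begins 54 mm behind the grasp point. The pads swing forward as they close: fully open they stand 13 mm farther back than shut.
Start: joints at [-74.164, 7.471, 85.268, -0, 87.261, -4.893], TCP at [212.395, -561.154, 231.292] pointing down, gripper open.
Joint ranges: [-169.43, 169.43], [-51.17, 129.36], [1.28, 143.12], [-76.62, 256.62], [0, 156.53], [-152.29, 152.29]. Speed limits (degrees/s): [136.94, 136.94, 159.86, 180, 180, 180].

INTERFACE

Orientations are given as [roll, pitch, yaw] about the fixed x, y, z axes, in that order (R = Rz(yaw) Ry(pitch) Rx(roll)).
In Python, from bench import sense, viewer, order, r gives the robot as it stands.
- The arm moves only by the tool carry_out, never from a script. Its argument "increments" is one flat list of numbers, 7 for each row, row after row: the shift along the tool's x, y, z as a fraction of full scale, then the turn, a rotation vector about the tool's x, y, z as a fraction of full scale, then the opening, from -1 (shut) to 1 (fully open). A call has exactly 10 rows; each row is the pose to reach, as a shift and turn from the pose commanded when the call began, along the tool's axes at that moment, turning the shorter way round; what a row does not reach only later rows make up. Full scale, the value 1, is 400 mm for a shift and 2 pi rad for a turn. A row lasts 1/8 s, in which the tool goes at most 62.5 mm and 10.7 degrees, less where a joint would pass 70% of its speed; a pose out of reach is approached as far as the arm can. A call with a number of a shift or a turn outside -1 to 1 is refused whole. A call with a gripper value outside its range is refused whole. The fingers move at their own pace and stop on an object; "force" is the grip in N (left out, the last holds). Time passes only in rows, so rows that repeat a pose let the fingers close, or fill a call up. It gives the time, the measured TCP pose, the force, the opening and the grip force at its end, in the units of the state.
- sense(): the state, without advancing time (a new reading comes with each control period).
- viewer.snapshot(name): name is "side" or "top"; returns the picture (384x512x3 uint8, red, green, blue); there is no depth.
- viewer.get_calibration(name): a dict with "fx", "fy", "cx", "cy" (pixels), "R" (3x3) and "t" (3): a world point X has camera coordinates R X + t. Camera axes: x right, y down, z forward; pixel columns grow to the right and rows downward; lengths in mm; the calibration is good to about 2 mm. A picture is of the moment at which its call begins. get_calibration takes no time and is no camera call.
- order.hand_in(): hands the job in; it is judged then, once.
The state is a dict: "time": time; "joint_pos": joint angles; "qd": joint speeds; "joint_efforts": joint torques, N m; "tool_pos": TCP position; "tcp_rot": TCP orientation; "ft_force": force on the tool from outside, world axes, zero at the start; "wrist_torque": the same for the moment, N m; "finger_gap": finger opening in mm; "grip_force": force on a finger pad.
Only numpy, scipy, OpenCV 4.12 (cv2) and the standard library are available. Lean on these libraries where they do the work, as an engineer would, in place of code of your own. Each camera call takes 0.05 s, during which the arm holds its last target. There are 200 camera calls.

TASK

Close the small two-part mould: pick up the blue top half by its rib and lower it (do not drop it) over the two pins of the aluminium bottom half, which waits in the orange stand, until it lies flush, and let go of it. Then grip the bottom half by its two long sides, lift the closed mould at least 10 cm up out of the stand, keeping it level all the way, and finish still holding it there, steady and level, with the gripper closed on it. Leave everything else on the bench where it is.

Things in the scene. Friction and masses are not known exactly. Their poses are not given: they have to be found in the camera images.
- stand: fixed stand: black base 156x86x6 mm, two orange saddles (50 mm either side of the centre along x, 16 mm thick) carry the bottom half 30 mm above the bench. Side lips and end stops rise 10 mm above the saddles with 3 mm play. Between the saddles (84 mm) the long sides are free for fingers. Origin: centre of the base's underside, on the bench. x long side, y short side, z up
- bottom_half: mould bottom half, loose in the stand: aluminium block 120x56x30 mm, 0.4 kg, dark cavity in the top face. Two steel pins, 8 mm thick, 15 mm high (the last 6 mm taper to 3 mm), stand on the top face on the long middle line, 46 mm either side of the centre. Origin: centre of the underside; x long side, y short side, z up
- seat (a point): centre of the bottom half's top face, 30 mm above its origin, where the underside of the top half must lie; once closed, the mould is 60 mm high from its underside to the top of the rib, weighs about 0.6 kg and balances over this centre
- top_half: mould top half, loose, flat on the bench: blue plate 112x46x8 mm, 0.16 kg, two 10 mm through holes for the pins on the long middle line, 46 mm either side of the centre; fits either way round (half turn). Seated, the pins stand 7 mm out of it. Origin: centre of the underside; x long side, y short side, z up
- rib (a point): middle of the aluminium grab rib on the top half, 19 mm above the top half's origin; the rib is 44 mm long (along x), 12 mm thick (along y), and rises 22 mm from the plate's top face
- mug_1: bystander, to be left alone: white mug with coffee, 92x127x95 mm; origin: centre of the underside
- battery: bystander, to be left alone: small black and tan block battery, 48x27x17 mm; origin: centre of the underside
- notebook: bystander, to be left alone: red notebook, 212x155x13 mm; origin: centre of the underside
- pliers: bystander, to be left alone: long-nose pliers with orange and black grips, 125x60 mm, 12 mm high, lying in the middle of the bench; origin: centre of the underside
- multimeter: bystander, to be left alone: red and black multimeter, 128x78x37 mm; origin: centre of the underside
- screw_tin: bystander, to be left alone: round open tin of screws, 64 mm across, 20 mm high; origin: centre of the underside
- tape_roll: bystander, to be left alone: roll of blue tape, 104 mm across, 25 mm high; origin: centre of the underside
- mouse: bystander, to be left alone: black computer mouse, 108x62x36 mm; origin: centre of the underside
Things that resemble listed ones, but are neither listed nor needed, are in the scene too. Leave any green look-alike of the bottom_half alone.

How it is judged (in metres and radians):
On the way:
1. the top half lies flush on the bottom half over both pins, let go by the gripper, the bottom half still in the stand (z of top_half in the frame of bottom_half between 0.027 and 0.032 m and x of top_half in the frame of bottom_half between -0.004 and 0.004 m and y of top_half in the frame of bottom_half between -0.004 and 0.004 m and angle between the x axis of top_half and the x axis of bottom_half, either way round below 0.06 rad and angle between the z axis of top_half and the z axis of bottom_half, either way round below 0.04 rad and angle between top_half's own z axis and vertical below 0.3 rad and contact force between the fingers and top_half below 0.1 N and z of bottom_half in the frame of stand below 0.034 m), for 0.3 s.
At the end, for the whole second after the job is handed in: the fingers grip the bottom half (over 2 N), its underside at least 95 mm above the saddles, tilted under 0.1 rad, still (under 15 mm/s, 0.08 rad/s), neither half touching the stand, the top half flush on it over both pins (under 2 mm gap, centred within 4 mm) (z of top_half in the frame of bottom_half between 0.027 and 0.032 m and x of top_half in the frame of bottom_half between -0.004 and 0.004 m and y of top_half in the frame of bottom_half between -0.004 and 0.004 m and angle between the x axis of top_half and the x axis of bottom_half, either way round below 0.06 rad and angle between the z axis of top_half and the z axis of bottom_half, either way round below 0.04 rad and angle between top_half's own z axis and vertical below 0.3 rad and z of bottom_half in the frame of stand above 0.125 m and angle between bottom_half's own z axis and vertical below 0.1 rad and linear speed of bottom_half below 0.015 m/s and angular speed of bottom_half below 0.08 rad/s and contact force between the fingers and bottom_half above 2 N and contact force between each of bottom_half, top_half and stand below 0.05 N); the arm keeps its last pose, push and grip.
It fails at once if the bottom half tips more than 0.26 rad (15 degrees) (angle between bottom_half's own z axis and vertical above 0.26 rad).
It fails at once if the top half is dropped: let go while over the bottom half and still more than 10 mm above its seat (contact force between the fingers and top_half below 0.02 N and z of top_half in the frame of bottom_half above 0.04 m and horizontal distance between top_half and bottom_half below 0.05 m).
It fails at once if the battery, pliers, multimeter or screw tin is moved more than 25 mm (distance of any of battery, pliers, multimeter, screw_tin from where it was at the start of the episode above 0.025 m).
It also fails if it takes over 64 s, if anything falls off the work surface, if the arm or the gripper's body presses on something with over 40 N, if the wrist force passes 120 N, or if a joint passes its speed limit or range.

## Working session

There is one attempt and no reset: what is moved stays moved. The work goes in short steps, Python scripts to look and compute and a tool call to move; the robot and the scene stay as the last step left them, time stands still between calls to the robot, and variables do not carry over. Pictures are saved under pics/ and viewed, at most 10 in all, crops included, and the job is handed in when it is done.

Besides the shell and the picture viewer there is one more tool, called after "Call:" as name(argument=value, ...), one argument or row to a line, values as JSON. carry_out: Moves the arm, as the interface text tells. Its arguments: {"type":"object","properties":{"increments":{"type":"array"},"force":{"type":"number"}},"required":["increments"]}

```bash
mkdir -p pics
python3 - <<'E'
from bench import sense, viewer, order, r
import cv2
for n in("side","top"):
    im=viewer.snapshot(n); cv2.imwrite(f"pics/{n}0.png",cv2.resize(im[:,:,::-1],(800,600),interpolation=cv2.INTER_CUBIC)); cv2.imwrite(f"pics/{n}0raw.png",im[:,:,::-1])
    print(n,viewer.get_calibration(n))
print(sense(),r.tcp_to_grasp)
E
```

```text
side {'fx': 466.7480609690662, 'fy': 466.7480609690662, 'cx': 250.65670276513677, 'cy': 192.88482951992145, 'R': array([[ 0.99926956,  0.03804889, -0.00355372],
       [ 0.02179027, -0.64371863, -0.76495196],
       [-0.03139317,  0.76431578, -0.64407753]]), 't': array([-563.91179699,    5.95272358, 1701.80926503])}
top {'fx': 395.59723581283384, 'fy': 395.59723581283384, 'cx': 262.5254218429475, 'cy': 186.06571113493823, 'R': array([[-0.02827689, -0.99923185, -0.02713177],
       [-0.99865401,  0.02942037, -0.04271537],
       [ 0.04348078,  0.0258874 , -0.99871881]]), 't': array([ -19.24593971,  575.7519765 , 1489.54357742])}
{'time': 0.1, 'joint_pos': array([-7.41632223e+01,  7.51125944e+00,  8.53239497e+01, -2.36998234e-04,
        8.72634187e+01, -4.89143170e+00]), 'qd': array([ 0.01976283, -0.09889248, -0.1294665 , -0.02405271, -0.01573795,
        0.0467882 ]), 'joint_efforts': array([ 1.83583914e-03, -5.70950282e+01, -5.01942015e+01, -1.17331078e-04,
        8.23459384e-03,  5.34735818e-05]), 'tool_pos': array([ 212.25615824, -560.65327499,  230.33564254]), 'tcp_rot': array([-1.79901711e+02, -8.17394134e-03,  2.07282139e+01]), 'ft_force': array([ 0.10210154, -0.22630156, -0.03640848]), 'wrist_torque': array([ 0.01786366, -0.03097148, -0.0104306 ]), 'grip_force': 0.0, 'finger_gap': 85.55952808814226} 18.700000000000003
```

View pics/top0.png

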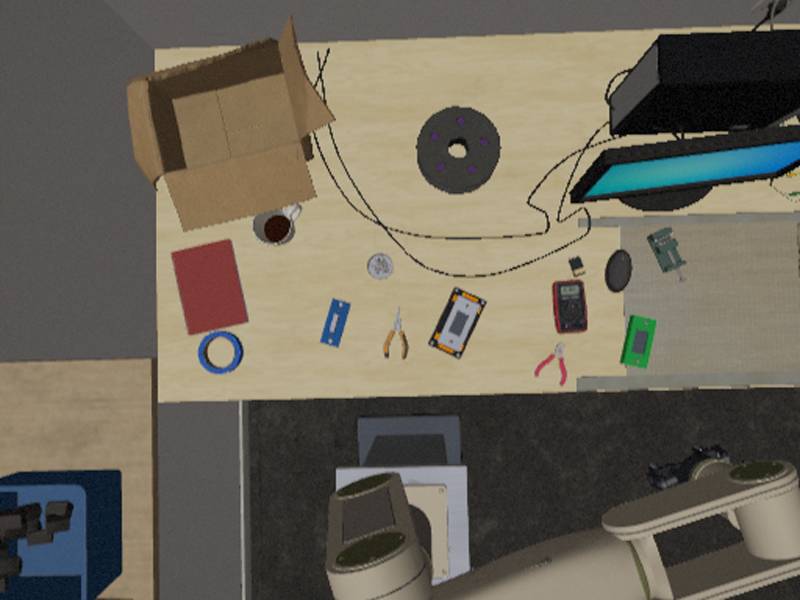

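View pics/side0.png

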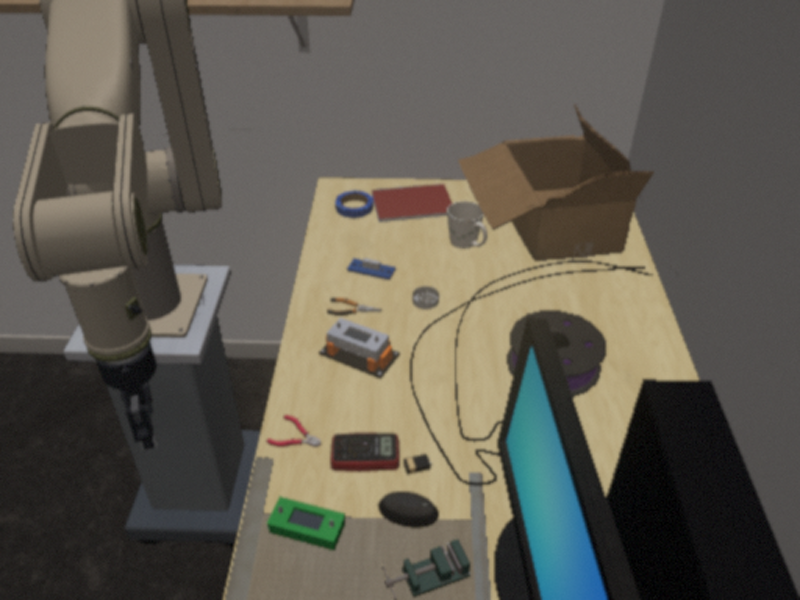

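The top view (800x600) shows the blue top half at (335,322), the stand with the aluminium half at (458,322) and a green look-alike at (638,341). In the side view they are at (371,268), (360,345) and (306,521). The block in the orange and black stand fits the description. The green one is the decoy. I'll confirm with one enlarged crop.

Run:
```python
import cv2,numpy as np
t=cv2.imread("pics/top0raw.png");s=cv2.imread("pics/side0raw.png")
def c(i,x,y,w,h,k):return cv2.resize(i[y:y+h,x:x+w],None,fx=k,fy=k,interpolation=cv2.INTER_CUBIC)
# top: offsets (200,185),(270,180); side (218,160),(200,200)
a=np.hstack([c(t,195,185,40,40,7.5),c(t,268,178,50,60,5)[:300],c(t,268,178,1,60,5)*0])
A=c(t,195,180,50,37,8);B=c(t,268,180,50,52,8)[:296*2]
C=c(s,215,160,50,22,8);D=c(s,200,200,60,44,6)[:, :]
W=np.zeros((600,800,3),np.uint8)
for im,x,y in((A,0,0),(B[:416],400,0),(C,0,300),(c(s,200,198,60,45,6),0,0+0)):pass
W[0:296,0:400]=A;W[0:416,400:800]=B;W[300:476,0:400]=C
W2=c(s,202,200,50,42,8)
cv2.imwrite("pics/crop1.png",W);cv2.imwrite("pics/crop2.png",cv2.resize(W2,None,fx=1.7,fy=1.7))
```

```text
(no output)
```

View pics/crop1.png

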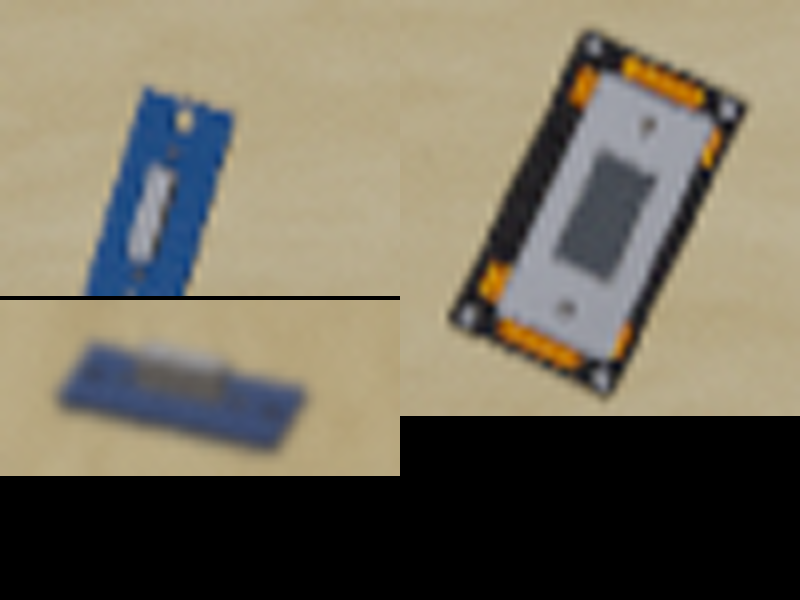

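View pics/crop2.png

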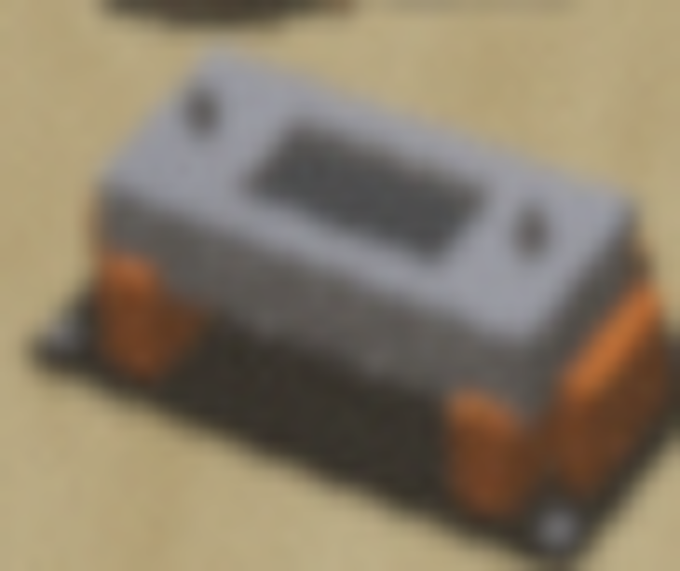

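The crop confirms the targets. The blue plate has a rib and two holes, and the aluminium block with cavity and pins sits in the orange and black stand. Next I fit their poses.

```bash
cat > fit.py <<'E'
import cv2,numpy as np
from scipy.optimize import least_squares,minimize
from bench import viewer
CAL={n:viewer.get_calibration(n) for n in("side","top")}
def proj(n,P):
    c=CAL[n];q=np.asarray(P,float)@c["R"].T+c["t"];return np.c_[c["fx"]*q[:,0]/q[:,2]+c["cx"],c["fy"]*q[:,1]/q[:,2]+c["cy"]]
def xf(p,L):  # p x,y,z,yaw(deg)
    a=np.radians(p[3]);R=np.array([[np.cos(a),-np.sin(a),0],[np.sin(a),np.cos(a),0],[0,0,1]]);return np.asarray(L,float)@R.T+p[:3]
def back(n,u,v,z):
    c=CAL[n];d=c["R"].T@np.array([(u-c["cx"])/c["fx"],(v-c["cy"])/c["fy"],1]);o=-c["R"].T@c["t"];return o+d*(z-o[2])/d[2]
def box(l,w,z0,z1):return [(sx*l/2,sy*w/2,z) for z in(z0,z1) for sx,sy in((-1,-1),(1,-1),(1,1),(-1,1))]
def render(n,P,roi,k=16):
    x,y,w,h=roi;q=cv2.convexHull(((proj(n,P)-[x,y]+.5)*k).astype(np.float32))
    m=np.zeros((h*k,w*k),np.uint8);cv2.fillPoly(m,[np.round(q*4-2).astype(int)],255,shift=2)
    m=cv2.resize(m,(w,h),interpolation=cv2.INTER_AREA)/255.;return m
E
cat > m1.py <<'E'
from fit import *
t=cv2.imread("pics/top0raw.png").astype(float);s=cv2.imread("pics/side0raw.png").astype(float)
def soft(f,roi,lo,hi):
    x,y,w,h=roi;m=np.clip((f[y:y+h,x:x+w]-lo)/(hi-lo),0,1);b=(m>.5).astype(np.uint8)
    n,l,st,_=cv2.connectedComponentsWithStats(b);l=(l==1+st[1:,4].argmax()).astype(np.uint8)
    c=cv2.convexHull(np.vstack([c.reshape(-1,2) for c in cv2.findContours(l,0,1)[0]]));f2=cv2.fillPoly(np.zeros_like(b),[c],1)
    m[cv2.erode(f2,np.ones((3,3)))>0]=1;m[cv2.dilate(f2,np.ones((3,3)))==0]=0;return m
rt=(198,180,45,55);rs=(212,158,50,30);rb=(270,180,46,52)
bl=lambda i:i[...,0]-i[...,2]
print(np.median(bl(t)[180:235,198:243]),bl(t)[180:235,198:243].max(),np.median(bl(s)[158:188,212:262]),bl(s)[158:188,212:262].max())
mt=soft(bl(t),rt,np.median(bl(t)[180:235,198:243]),np.percentile(bl(t)[180:235,198:243],90));ms=soft(bl(s),rs,np.median(bl(s)[158:188,212:262]),np.percentile(bl(s)[158:188,212:262],90))
B=box(112,46,0,8)
def best(f,ps,st):
    R=[minimize(f,p,method="Nelder-Mead",options=dict(initial_simplex=np.vstack([p]+[np.array(p)+np.eye(len(p))[i]*st[i] for i in range(len(p))]),maxiter=400)) for p in ps]
    return min(R,key=lambda r:r.fun)
ft=lambda p,on=(1,1):on[0]*((render("top",xf(p,B),rt)-mt)**2).sum()+on[1]*((render("side",xf(p,B),rs)-ms)**2).sum()
p0=back("top",335*.64,322*.64,8)[:2]
for on in((1,1),):
    for r in [best(lambda p:ft(p,on),[[*p0,0,y] for y in(70,80,-70,-80)],[4,4,3,5])]:print("top_half x y z yaw",r.x.round(2),r.fun)
r=best(lambda p:ft([p[0],p[1],0,p[2]],(1,0)),[[*p0,y] for y in(70,80,-70,-80)],[4,4,5]);print(" top view only z0",r.x.round(2),r.fun)
r=best(lambda p:ft([p[0],p[1],0,p[2]],(0,1)),[[*p0,y] for y in(70,80,-70,-80)],[4,4,5]);print(" side only z0",r.x.round(2),r.fun)
# bottom half
F=box(120,56,30,30)[:4]
mb=soft(t[...,0]*(bl(t)>-30),rb,60,165)
sc=np.array([(215,50),(632,205),(525,340),(100,185)]);sc=np.array([202,200])+(sc+.5)/13.6-.5
def fb(p,k=.5):
    e=((render("top",xf(p,F),rb)-mb)**2).sum()
    q=proj("side",xf(p,F));d=np.linalg.norm(q[:,None]-sc[None],axis=2).min(0);return e+k*(d**2).sum()
p0=back("top",458*.64,322*.64,60)[:2]
for k in(0,.5):
    r=best((lambda p:fb(p,k)) if k else (lambda p:fb([p[0],p[1],30,p[2]],0)),[([*p0,30,y] if k else [*p0,y]) for y in(60,70,-60,-70)],[4,4,5,5] if k else [4,4,5]);print("bottom",k,r.x.round(2),r.fun)
x,y,w,h=rb
p=r.x
print("pins proj top (tips/base)",proj("top",xf(p,[(46,0,45),(-46,0,45),(46,0,30),(-46,0,30)])).round(1))
V=[]
for n,im in(("top",t),("side",s)):
    V.append(im.copy())
    for L,P in((F,p),):cv2.polylines(V[-1],[np.round(proj(n,xf(P,L))).astype(int)],1,(0,0,255))
np.save("mb.npy",mb)
E
python3 m1.py
```

```text
-44.0 105.0 -53.0 56.0
top_half x y z yaw [504.95 151.3   -0.82 -17.7 ] 10.856095901222702
 top view only z0 [504.   151.28 162.51] 1.6843699340050393
 side only z0 [506.75 150.33 -18.28] 6.434187772131841
bottom 0 [ 494.56 -147.14  -26.07] 2.5647250272658084
bottom 0.5 [ 495.   -147.38   25.99  153.97] 3.680230549005201
pins proj top (tips/base) [[288.2 218. ]
 [298.6 194.9]
 [288.  217.9]
 [298.3 195. ]]
```

```bash
cat > plan.py <<'E'
import sys,json,numpy as np
from scipy.spatial.transform import Rotation as R
# usage: plan.py x y z yaw  (from measured pose)
from bench import sense
def plan(*T):
    s=sense();Rn=R.from_euler("xyz",s["tcp_rot"],degrees=True)
    d=Rn.inv().apply(np.array(T[:3])-s["tool_pos"])/400
    t=(Rn.inv()*R.from_euler("xyz",[180,0,T[3]],degrees=True)).as_rotvec()/(2*np.pi)
    print("t",s["time"],"row",d.round(5),t.round(5))
if __name__=="__main__":
    a=list(map(float,sys.argv[1:]))
    for i in range(0,len(a),4):plan(*a[i:i+4])
E
python3 plan.py 380 -200 220 0 504.5 151.3 150 -17.6
```

```text
t 0.1 row [ 0.71133 -0.6948   0.02713] [-2.700e-04  3.000e-05  5.758e-02]
t 0.1 row [ 1.31325 -1.40574  0.20344] [-2.7000e-04  7.0000e-05  1.0647e-01]
```

Call:
carry_out(
  increments=[0.71,-0.695,0.027,0,0,0.058,1,0.71,-0.695,0.027,0,0,0.058,1,0.71,-0.695,0.027,0,0,0.058,1,0.71,-0.695,0.027,0,0,0.058,1,0.71,-0.695,0.027,0,0,0.058,1,0.71,-0.695,0.027,0,0,0.058,1,0.71,-0.695,0.027,0,0,0.058,1,0.71,-0.695,0.027,0,0,0.058,1,0.71,-0.695,0.027,0,0,0.058,1,0.71,-0.695,0.027,0,0,0.058,1],
)

```text
time: 1.35
tool_pos: [379.1, -201.6, 220.4]
tcp_rot: [180.0, 0.0, -0.2]
ft_force: [-1.3, -1.0, 0.9]
finger_gap: 85.5
grip_force: 0.0
```

```bash
python3 plan.py 504.5 151.3 110 -17.6; python3 -c "
from bench import sense;s=sense();print(s['tool_pos'],s['tcp_rot'],s['joint_pos'])"
```

```text
t 1.35 row [ 0.30971 -0.88359  0.27578] [2.000e-05 6.000e-05 4.821e-02]
[ 379.14538944 -201.5985119   220.37619689] [ 1.79997127e+02  2.20616834e-02 -2.45263894e-01] [-3.48355081e+01 -1.97163982e+01  1.11665350e+02 -1.48982532e-02
  8.80675789e+01  5.54102598e+01]
```

Call:
carry_out(
  increments=[0.31,-0.884,0.276,0,0,0.048,1,0.31,-0.884,0.276,0,0,0.048,1,0.31,-0.884,0.276,0,0,0.048,1,0.31,-0.884,0.276,0,0,0.048,1,0.31,-0.884,0.276,0,0,0.048,1,0.31,-0.884,0.276,0,0,0.048,1,0.31,-0.884,0.276,0,0,0.048,1,0.31,-0.884,0.276,0,0,0.048,1,0.31,-0.884,0.276,0,0,0.048,1,0.31,-0.884,0.276,0,0,0.048,1],
)

```text
time: 2.6
tool_pos: [504.8, 151.3, 110.6]
tcp_rot: [-180.0, -0.0, -17.5]
ft_force: [0.3, -0.2, -0.1]
finger_gap: 85.4
grip_force: 0.0
```

```bash
python3 plan.py 504.5 151.3 40 -17.6 504.5 151.3 11 -17.6; python3 -c "
from bench import viewer
import cv2
t=viewer.snapshot('top')[:,:,::-1];s=viewer.snapshot('side')[:,:,::-1]
import numpy as np
a=cv2.resize(t[150:250,170:270],(400,400),interpolation=2);b=cv2.resize(s[110:210,190:290],(400,400),interpolation=2)
cv2.imwrite('pics/g1.png',np.hstack([a,b]))"
```

```text
t 2.6 row [-0.00096  0.00021  0.17651] [-2.0e-05 -1.1e-04  1.7e-04]
t 2.6 row [-1.0100e-03  2.2000e-04  2.4901e-01] [-2.0e-05 -1.1e-04  1.7e-04]
```

View pics/g1.png

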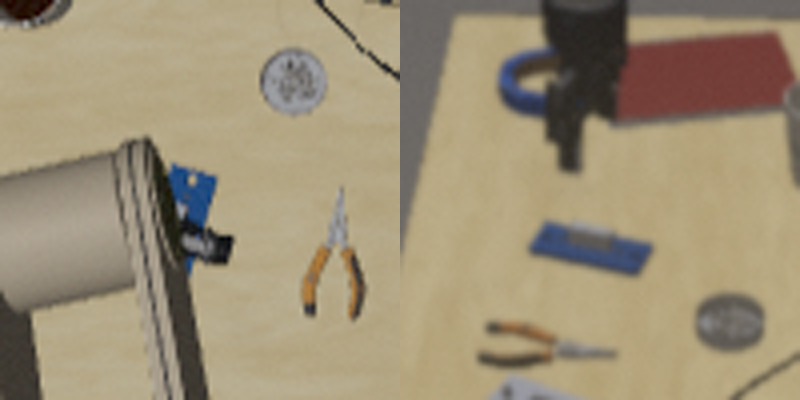

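Both views show the open fingers over the rib, closing across the plate. The rib shows in the right panel at (590,235) and the finger tip is above it at (570,170). I go down to just above the plate face.

Call:
carry_out(
  increments=[-0.001,0,0.1,0,0,0,0,-0.001,0,0.16,0,0,0,0,-0.001,0,0.2,0,0,0,0,-0.001,0,0.22,0,0,0,0,-0.001,0,0.235,0,0,0,0,-0.001,0,0.243,0,0,0,0,-0.001,0,0.248,0,0,0,0,-0.001,0,0.248,0,0,0,0,-0.001,0,0.248,0,0,0,0,-0.001,0,0.248,0,0,0,0],
  force=40,
)

```text
time: 3.95
tool_pos: [504.3, 152.8, 11.1]
tcp_rot: [-180.0, -0.0, -17.4]
ft_force: [0.6, 0.1, 0.4]
finger_gap: 42.5
grip_force: 0.0
```

Call:
carry_out(
  increments=[0,0,0,0,0,0,-1,0,0,0,0,0,0,-1,0,0,0,0,0,0,-1,0,0,0,0,0,0,-1,0,0,0,0,0,0,-1,0,0,0,0,0,0,-1,0,0,0,0,0,0,-1,0,0,0,0,0,0,-1,0,0,0,0,0,0,-1,0,0,0,0,0,0,-1],
  force=40,
)

```text
time: 5.2
tool_pos: [504.3, 152.8, 11.1]
tcp_rot: [-180.0, -0.0, -17.4]
ft_force: [-0.2, 0.6, 4.2]
finger_gap: 10.5
grip_force: 39.7
```

Call:
carry_out(
  increments=[0,0,-0.02,0,0,0,-1,0,0,-0.05,0,0,0,-1,0,0,-0.1,0,0,0,-1,0,0,-0.15,0,0,0,-1,0,0,-0.22,0,0,0,-1,0,0,-0.28,0,0,0,-1,0,0,-0.33,0,0,0,-1,0,0,-0.36,0,0,0,-1,0,0,-0.37,0,0,0,-1,0,0,-0.37,0,0,0,-1],
)

```text
time: 6.45
tool_pos: [503.9, 152.7, 158.5]
tcp_rot: [180.0, 0.0, -17.4]
ft_force: [0.3, 0.7, -2.9]
finger_gap: 11.3
grip_force: 39.1
```

```bash
python3 plan.py 494.0 -147.5 140 -26.07
```

```text
t 6.45 row [0.20123 0.72351 0.04638] [5.0e-05 8.0e-05 2.4e-02]
```

Call:
carry_out(
  increments=[0.02,0.072,0.004,0,0,0.002,-1,0.05,0.18,0.011,0,0,0.006,-1,0.084,0.3,0.019,0,0,0.01,-1,0.117,0.42,0.027,0,0,0.014,-1,0.15,0.54,0.035,0,0,0.018,-1,0.175,0.63,0.04,0,0,0.021,-1,0.192,0.69,0.044,0,0,0.023,-1,0.201,0.7235,0.046,0,0,0.024,-1,0.201,0.7235,0.046,0,0,0.024,-1,0.201,0.7235,0.046,0,0,0.024,-1],
)

```text
time: 7.7
tool_pos: [494.2, -146.5, 140.2]
tcp_rot: [-180.0, 0.0, -26.0]
ft_force: [0.9, 0.2, -1.8]
finger_gap: 10.8
grip_force: 39.2
```

Run:
```python
from bench import viewer,sense
import cv2,numpy as np
t=viewer.snapshot('top')[:,:,::-1];s=viewer.snapshot('side')[:,:,::-1]
cv2.imwrite('pics/t2raw.png',t);cv2.imwrite('pics/s2raw.png',s)
cv2.imwrite('pics/g2.png',np.hstack([cv2.resize(t[170:250,250:330],(320,320),interpolation=2),cv2.resize(s[175:255,180:300],(480,320),interpolation=2)]))
S=sense();print(S['tool_pos'],S['tcp_rot'],S['ft_force'],S['wrist_torque'])
```

```text
[ 494.32523516 -146.42695476  140.49562961] [-1.79984142e+02  5.46299199e-03 -2.59928812e+01] [-0.20321024  0.34656503 -2.0541364 ] [0.00456174 0.01703687 0.00778846]
```

View pics/g2.png

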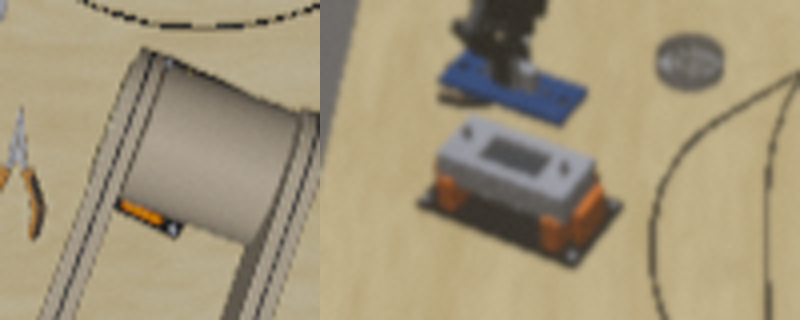

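The right panel shows the blue plate level at (515,90), above the block at (515,160) and parallel to it. I fit both in the side view to remove any offset.

```bash
cat > m2.py <<'E'
from fit import *
from bench import sense
S=sense();zt=S["tool_pos"][2]-11.1
s=cv2.imread("pics/s2raw.png").astype(float);bl=s[...,0]-s[...,2]
def soft(f,roi):
    x,y,w,h=roi;m=np.clip(f[y:y+h,x:x+w],0,1);b=(m>.5).astype(np.uint8)
    n,l,st,_=cv2.connectedComponentsWithStats(b);l=(l==1+st[1:,4].argmax()).astype(np.uint8)
    c=cv2.convexHull(np.vstack([c.reshape(-1,2) for c in cv2.findContours(l,0,1)[0]]));f2=cv2.fillPoly(np.zeros_like(b),[c],1)
    m[cv2.erode(f2,np.ones((3,3)))>0]=1;m[cv2.dilate(f2,np.ones((3,3)))==0]=0;return m
def fit(roi,m,L,z,p0):
    f=lambda p:((render("side",xf([p[0],p[1],z,p[2]],L),roi)-m)**2).sum()
    r=min((minimize(f,q,method="Nelder-Mead",options=dict(initial_simplex=np.array(q)+np.vstack([np.zeros(3),np.diag(d)]))) for q in(p0,np.add(p0,[2,2,2])) for d in([4,4,4],[-4,4,-3])),key=lambda r:r.fun);return r
rp=(205,180,46,34);rb=(203,200,50,40)
bp=bl[180:214,205:251];hi=np.percentile(bp,92);print("hi",hi)
mp=soft((bl+53)/(hi+53),rp);r1=fit(rp,mp,box(112,46,0,8),zt,[494,-147,-26.])
gate=np.clip((bl+53)/(50),0,1);v=s[...,0];mb=soft(gate*np.clip((v-105)/60,0,1),rb)
r2=fit(rb,mb,box(120,56,30,30)[:4],30,[494,-147,-26.])
print("plate",r1.x.round(2),r1.fun,"block",r2.x.round(2),r2.fun)
d=r1.x-r2.x;a=np.radians(r2.x[2]);print("plate minus block in block frame",d[0]*np.cos(a)+d[1]*np.sin(a),-d[0]*np.sin(a)+d[1]*np.cos(a),d[2])
W=cv2.resize(s[170:245,190:270].astype(np.uint8),None,fx=7,fy=7,interpolation=2)
for L,p,z in((box(112,46,0,8),r1.x,zt),(box(120,56,30,30)[:4],r2.x,30)):
    q=cv2.convexHull(proj("side",xf([p[0],p[1],z,p[2]],L)).astype(np.float32));cv2.polylines(W,[np.round((q-[190,170]+.5)*7).astype(int)],1,(0,0,255))
P=[(sx*46,0,30) for sx in(1,-1)]
for u in proj("side",xf([r2.x[0],r2.x[1],30,r2.x[2]],P)):cv2.circle(W,tuple(int(k) for k in (u-[190,170]+.5)*7),3,(0,0,255),-1)
for u in proj("side",xf([r1.x[0],r1.x[1],zt,r1.x[2]],[(46,0,8),(-46,0,8)])):cv2.circle(W,tuple(int(k) for k in (u-[190,170]+.5)*7),3,(0,255,255),1)
cv2.imwrite("pics/fit2.png",W)
E
python3 m2.py
```

```text
hi 49.0
plate [ 496.75 -146.72  -25.96] 16.996097654748176 block [ 497.13 -149.83  -26.13] 6.735495068819684
plate minus block in block frame -1.709378119057766 2.6225881213992333 0.16764386508872064
```

View pics/fit2.png

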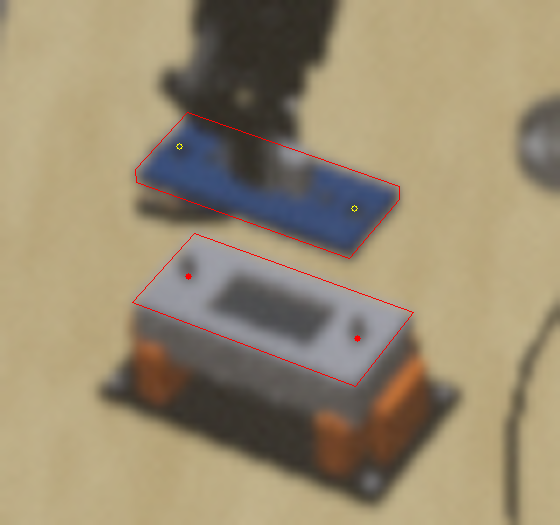

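Neither view shows a yaw error, and the offset estimates agree to about 2 mm. I apply a mid correction and lower until just above the pin tips.

Call:
carry_out(
  increments=[0.0015,0.003,0.02,0,0,0,-1,0.0015,0.003,0.05,0,0,0,-1,0.0015,0.003,0.08,0,0,0,-1,0.0015,0.003,0.105,0,0,0,-1,0.0015,0.003,0.118,0,0,0,-1,0.0015,0.003,0.124,0,0,0,-1,0.0015,0.003,0.128,0,0,0,-1,0.0015,0.003,0.128,0,0,0,-1,0.0015,0.003,0.128,0,0,0,-1,0.0015,0.003,0.128,0,0,0,-1],
)

```text
time: 9.05
tool_pos: [494.3, -148.8, 89.5]
tcp_rot: [-180.0, -0.0, -26.1]
ft_force: [0.3, 1.5, -1.5]
finger_gap: 11.6
grip_force: 39.2
```

Run:
```python
from bench import viewer,sense
import cv2,numpy as np
s=viewer.snapshot('side')[:,:,::-1];cv2.imwrite('pics/s3raw.png',s)
S=sense();print(S['tool_pos'],S['tcp_rot'],S['ft_force'])
s2=cv2.imread('pics/s2raw.png')
cv2.imwrite('pics/g3.png',cv2.resize(s[185:250,195:265],None,fx=8,fy=8,interpolation=2))
```

```text
[ 494.32838592 -148.81274512   89.48698557] [-1.79996780e+02 -2.04847586e-02 -2.60720663e+01] [-0.74989458 -0.0850536  -2.33258249]
```

View pics/g3.png

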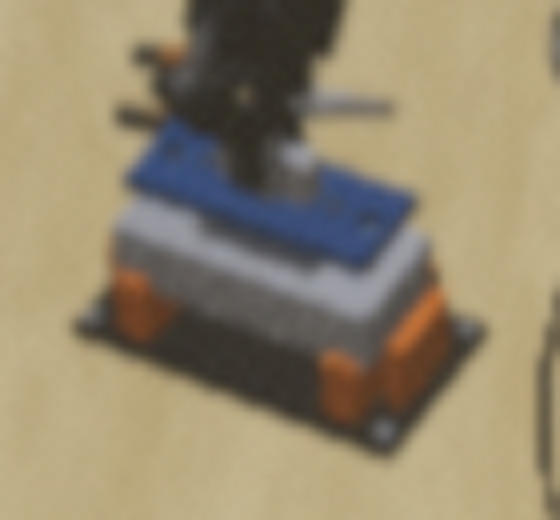

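The plate hovers just above the block, parallel and centred in the picture: plate near corner (360,262), block near corner (375,315). I descend slowly while watching the force.

Call:
carry_out(
  increments=[0,0,0.002,0,0,0,-1,0,0,0.004,0,0,0,-1,0,0,0.006,0,0,0,-1,0,0,0.008,0,0,0,-1,0,0,0.01,0,0,0,-1,0,0,0.012,0,0,0,-1,0,0,0.014,0,0,0,-1,0,0,0.015,0,0,0,-1,0,0,0.015,0,0,0,-1,0,0,0.015,0,0,0,-1],
)

```text
time: 10.35
tool_pos: [494.2, -148.8, 83.3]
tcp_rot: [-180.0, -0.0, -26.1]
ft_force: [-0.1, -0.8, -2.5]
finger_gap: 10.9
grip_force: 39.2
```

Call:
carry_out(
  increments=[0,0,0.002,0,0,0,-1,0,0,0.004,0,0,0,-1,0,0,0.006,0,0,0,-1,0,0,0.008,0,0,0,-1,0,0,0.01,0,0,0,-1,0,0,0.012,0,0,0,-1,0,0,0.014,0,0,0,-1,0,0,0.015,0,0,0,-1,0,0,0.015,0,0,0,-1,0,0,0.015,0,0,0,-1],
)

```text
time: 11.6
tool_pos: [494.2, -148.8, 77.3]
tcp_rot: [-180.0, -0.0, -26.1]
ft_force: [-0.6, 0.1, -1.8]
finger_gap: 11.1
grip_force: 39.2
```

Call:
carry_out(
  increments=[0,0,0.002,0,0,0,-1,0,0,0.004,0,0,0,-1,0,0,0.006,0,0,0,-1,0,0,0.008,0,0,0,-1,0,0,0.01,0,0,0,-1,0,0,0.012,0,0,0,-1,0,0,0.013,0,0,0,-1,0,0,0.014,0,0,0,-1,0,0,0.014,0,0,0,-1,0,0,0.014,0,0,0,-1],
)

```text
time: 12.85
tool_pos: [494.2, -148.8, 71.7]
tcp_rot: [-180.0, -0.0, -26.1]
ft_force: [0.4, 0.1, -2.6]
finger_gap: 10.9
grip_force: 39.2
```

Call:
carry_out(
  increments=[0,0,0.001,0,0,0,-1,0,0,0.002,0,0,0,-1,0,0,0.003,0,0,0,-1,0,0,0.003,0,0,0,-1,0,0,0.003,0,0,0,-1,0,0,0.003,0,0,0,-1,0,0,0.003,0,0,0,-1,0,0,0.003,0,0,0,-1,0,0,0.003,0,0,0,-1,0,0,0.003,0,0,0,-1],
)

```text
time: 14.1
tool_pos: [494.4, -148.8, 71.1]
tcp_rot: [-180.0, -0.0, -26.1]
ft_force: [-3.7, 1.9, 5.1]
finger_gap: 11.1
grip_force: 40.2
```

Contact at the expected height, so the plate is seated. I let go.

Call:
carry_out(
  increments=[0,0,0,0,0,0,-0.5,0,0,0,0,0,0,-0.5,0,0,0,0,0,0,0,0,0,0,0,0,0,0.5,0,0,0,0,0,0,1,0,0,0,0,0,0,1,0,0,0,0,0,0,1,0,0,0,0,0,0,1,0,0,0,0,0,0,1,0,0,0,0,0,0,1],
)

```text
time: 15.35
tool_pos: [494.2, -148.8, 70.5]
tcp_rot: [180.0, 0.0, -26.1]
ft_force: [0.1, 0.3, 0.7]
finger_gap: 85.6
grip_force: 0.0
```

```bash
python3 - <<'E'
from bench import viewer,sense,r
import cv2
s=viewer.snapshot('side')[:,:,::-1]
cv2.imwrite('pics/g4.png',cv2.resize(s[185:250,195:265],None,fx=8,fy=8,interpolation=2))
print(r.tcp_to_grasp,sense()['tool_pos'])
E
python3 plan.py 494.2 -148.3 26 -26.1
```

```text
18.700000000000003 [ 494.17101066 -148.77879168   70.4910998 ]
t 15.4 row [-0.00046 -0.00111  0.11123] [0.e+00 0.e+00 8.e-05]
```

View pics/g4.png

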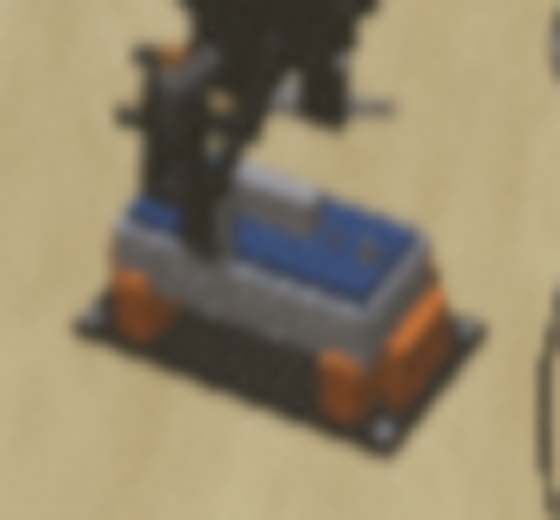

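The plate lies flush, with the right pin standing out at (370,250). I go down around the long sides now.

Call:
carry_out(
  increments=[0,-0.001,0.015,0,0,0,1,0,-0.001,0.035,0,0,0,1,0,-0.001,0.055,0,0,0,1,0,-0.001,0.075,0,0,0,1,0,-0.001,0.09,0,0,0,1,0,-0.001,0.1,0,0,0,1,0,-0.001,0.107,0,0,0,1,0,-0.001,0.111,0,0,0,1,0,-0.001,0.111,0,0,0,1,0,-0.001,0.111,0,0,0,1],
)

```text
time: 16.65
tool_pos: [494.5, -148.5, 26.3]
tcp_rot: [-180.0, -0.0, -26.1]
ft_force: [0.1, 0.4, 0.3]
finger_gap: 85.2
grip_force: 0.0
```

Call:
carry_out(
  increments=[0,0,0,0,0,0,0.5,0,0,0,0,0,0,0.4,0,0,0,0,0,0,0.2,0,0,0,0,0,0,0,0,0,0,0,0,0,-1,0,0,0,0,0,0,-1,0,0,0,0,0,0,-1,0,0,0,0,0,0,-1,0,0,0,0,0,0,-1,0,0,0,0,0,0,-1],
  force=70,
)

```text
time: 17.9
tool_pos: [494.7, -148.5, 26.5]
tcp_rot: [-180.0, -0.0, -26.1]
ft_force: [-0.8, 1.3, 5.8]
finger_gap: 55.2
grip_force: 75.9
```

Call:
carry_out(
  increments=[0,0,-0.005,0,0,0,-1,0,0,-0.012,0,0,0,-1,0,0,-0.022,0,0,0,-1,0,0,-0.034,0,0,0,-1,0,0,-0.046,0,0,0,-1,0,0,-0.058,0,0,0,-1,0,0,-0.068,0,0,0,-1,0,0,-0.075,0,0,0,-1,0,0,-0.075,0,0,0,-1,0,0,-0.075,0,0,0,-1],
)

```text
time: 19.15
tool_pos: [494.3, -148.3, 55.9]
tcp_rot: [180.0, 0.0, -26.1]
ft_force: [-0.0, 0.1, -5.6]
finger_gap: 55.0
grip_force: 74.9
```

Call:
carry_out(
  increments=[0,0,-0.015,0,0,0,-1,0,0,-0.045,0,0,0,-1,0,0,-0.085,0,0,0,-1,0,0,-0.125,0,0,0,-1,0,0,-0.165,0,0,0,-1,0,0,-0.195,0,0,0,-1,0,0,-0.215,0,0,0,-1,0,0,-0.225,0,0,0,-1,0,0,-0.225,0,0,0,-1,0,0,-0.225,0,0,0,-1],
)

```text
time: 20.4
tool_pos: [493.9, -148.2, 145.4]
tcp_rot: [180.0, 0.1, -26.1]
ft_force: [0.4, 0.2, -6.3]
finger_gap: 54.8
grip_force: 75.0
```

Call:
carry_out(
  increments=[0,0,0,0,0,0,-1,0,0,0,0,0,0,-1,0,0,0,0,0,0,-1,0,0,0,0,0,0,-1,0,0,0,0,0,0,-1,0,0,0,0,0,0,-1,0,0,0,0,0,0,-1,0,0,0,0,0,0,-1,0,0,0,0,0,0,-1,0,0,0,0,0,0,-1],
)

```text
time: 21.65
tool_pos: [494.4, -148.4, 146.1]
tcp_rot: [-180.0, 0.0, -26.1]
ft_force: [-0.2, 0.7, -6.7]
finger_gap: 55.1
grip_force: 75.0
```

Run:
```python
from bench import viewer
import cv2
s=viewer.snapshot('side')[:,:,::-1]
cv2.imwrite('pics/g5.png',cv2.resize(s[155:250,190:270],None,fx=6,fy=6,interpolation=2))
```

```text
(no output)
```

View pics/g5.png

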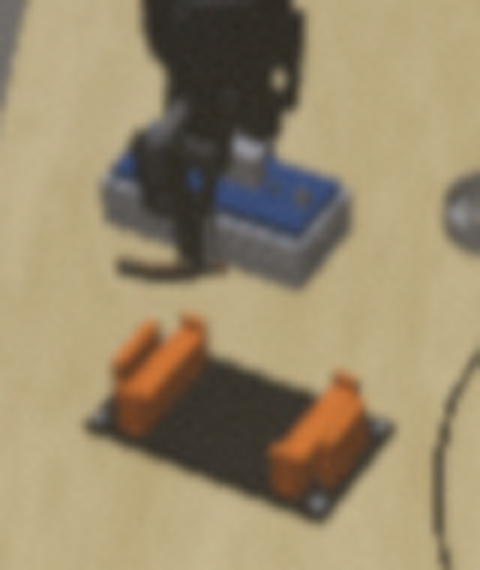

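The closed mould hangs level at (225,215), about 119 mm above the empty saddles at (160,380) and (320,435), with about 6.5 N on the wrist. I hand it in.

```bash
python3 -c "
from bench import order;print(order.hand_in())"
```

```text
the job is handed in; nothing more can be done
None
```

I closed the mould, lifted it level about 119 mm above the stand and handed it in while still gripping it; the hand-in returned no verdict.

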